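# Find the plate that stands proud and weigh it down

## Task

One of the four plates of the rice-moulding tray has sprung up slightly above the others. Take the steel press weight out of its sloping rest, stand it upright on its foot on the bare counter and let go; then take it again and, holding it upright, touch its foot for a moment to the middle of every plate, in order from the leftmost to the rightmost as seen from the robot, to feel which one is high. Leave the weight standing upright on the middle of the high plate, so that it holds it down level with the others, and do not disturb the other things on the counter.

Things in the scene. Friction and masses are not known exactly. Their poses are not given: they have to be found in the camera images.
- weight_mid (a point): Half-way point of the loose steel press weight (0.72 kg, 150 mm long): square stem 22 x 22 mm, 125 mm long, on a square foot 36 x 36 mm, 25 mm tall. The point is on the centre line, 75 mm from either end; z runs along the stem from foot to top, x and y square to its sides. It starts leaning in the rest, 40 degrees from vertical. Centre of mass 61 mm from the foot's underside.
- foot: The foot of the press weight, one piece with the stem. Its origin is the centre of the foot's underside; z runs up the stem.
- rest: Fixed sloping cedar rest, base 114 x 60 mm, 85 mm tall, origin on the counter near the middle of its base. x is the level direction in which the weight's top leans, away from the robot; the lip under its foot is at -x. The stem is clear of the rest on all sides from 90 mm above the foot's underside to its top. The weight comes out straight up.
- tray: Fixed cedar moulding tray, 92 mm (x) by 268 mm (y), rim 33 mm high, origin on the counter under its middle. Four white plates 52 x 52 mm lie in a row along y, 60 mm between centres; +y points to the left end as seen from the robot. Three are rigid, tops 38 mm above the counter; the fourth looks alike but stands on a spring, top at 43 mm.
- spot1 (a point): Centre of the leftmost plate place of the tray, at the level of a plate that is not raised (38 mm above the counter). It belongs to the tray and does not tell which plate is raised.
- spot2 (a point): Centre of the second from left plate place of the tray, at the level of a plate that is not raised (38 mm above the counter). It belongs to the tray and does not tell which plate is raised.
- spot3 (a point): Centre of the third from left plate place of the tray, at the level of a plate that is not raised (38 mm above the counter). It belongs to the tray and does not tell which plate is raised.
- spot4 (a point): Centre of the rightmost plate place of the tray, at the level of a plate that is not raised (38 mm above the counter). It belongs to the tray and does not tell which plate is raised.
- plate_up (a joint): Travel (m) of the raised plate, wherever in the row it is: 0 = standing 5 mm proud, 0.005 = fully down, level with the others. It begins to sink at about 3.3 N and is fully down at about 4.8 N, and springs up again when unloaded; the weight's own weight (about 7 N) holds it fully down.
- bento_mid (a point): Centre of a bystander: open square cedar bento box 150 x 150 x 55 mm, loose. Leave alone.
- ramekin_mid (a point): Centre of a bystander: white ceramic ramekin 72 mm across, 45 mm tall, loose. Leave alone.
- tongs_mid (a point): Middle of a bystander: steel tongs, 220 mm long along x, 18 mm tall, loose. Leave alone.
- mug_mid (a point): Centre of a bystander: mug 80 mm across, 85 mm tall, handle at +y, loose. Leave alone.
Not all that is in view belongs to the job. Leave any purple look-alike of the part that bears weight_mid alone.

How it is judged:
On the way, in this order (a step that is already met when the one before it is completed fails the run):
1. the weight stands upright on its foot on the counter, let go (angle between weight_mid's own z axis and vertical below 0.12 rad and height (world z) of foot below 0.006 m and contact force between the fingers and weight below 0.05 N and linear speed of weight below 0.01 m/s), for 0.2 s.
2. the foot of the weight, held by the gripper, touches the first (leftmost) plate (horizontal distance between foot and spot1 below 0.018 m and contact force between foot and anything else above 0.4 N and contact force between the fingers and weight above 1 N and angle between weight_mid's own z axis and vertical below 0.25 rad), for 0.1 s.
3. the foot of the weight, held by the gripper, touches the second plate (horizontal distance between foot and spot2 below 0.018 m and contact force between foot and anything else above 0.4 N and contact force between the fingers and weight above 1 N and angle between weight_mid's own z axis and vertical below 0.25 rad), for 0.1 s.
4. the foot of the weight, held by the gripper, touches the third plate (horizontal distance between foot and spot3 below 0.018 m and contact force between foot and anything else above 0.4 N and contact force between the fingers and weight above 1 N and angle between weight_mid's own z axis and vertical below 0.25 rad), for 0.1 s.
5. the foot of the weight, held by the gripper, touches the fourth (rightmost) plate (horizontal distance between foot and spot4 below 0.018 m and contact force between foot and anything else above 0.4 N and contact force between the fingers and weight above 1 N and angle between weight_mid's own z axis and vertical below 0.25 rad), for 0.1 s.
At the end, for the whole second after the job is handed in: The raised plate is pressed down at least 3.5 of its 5 mm by the weight alone; the weight stands upright (within 0.12 rad), at rest and let go, its foot within 16 mm of the middle of that plate (value of joint plate_up above 0.0035 m and angle between weight_mid's own z axis and vertical below 0.12 rad and linear speed of weight below 0.01 m/s and contact force between the fingers and weight below 0.05 N and (horizontal distance between foot and spot1 below 0.016 m or horizontal distance between foot and spot2 below 0.016 m or horizontal distance between foot and spot3 below 0.016 m or horizontal distance between foot and spot4 below 0.016 m) and z of foot in the frame of tray between 0.034 and 0.044 m); the robot touches nothing.
It fails at once if the square cedar bento box is pushed more than 30 mm away (distance of bento_mid from where it was at the start of the episode above 0.03 m).
It fails at once if the ramekin is pushed more than 30 mm away (distance of ramekin_mid from where it was at the start of the episode above 0.03 m).
It fails at once if the tongs is pushed more than 30 mm away (distance of tongs_mid from where it was at the start of the episode above 0.03 m).
It fails at once if the mug is pushed more than 30 mm away (distance of mug_mid from where it was at the start of the episode above 0.03 m).
It also fails if it takes over 67 s, if anything falls off the work surface, if the arm or the gripper's body presses on something with over 40 N, if the wrist force passes 120 N, or if a joint passes its speed limit or range.

## Robot

A 6-joint arm with a two-finger parallel gripper is mounted at the origin on the work surface. World frame = base frame: x ahead of the robot, y to its left, z up, the work surface at z = 0. Lengths are in m, angles in rad, forces in N, time in s.
With the tool pointing down it reaches from about 0.325 to 0.9 m from the base axis. Payload 6.1 kg.
Tool frame: the origin (TCP) lies between the finger pads; the fingertips stand 14 mm ahead of it and the grasp point (between the pads) lies 5 mm behind it; z points along the fingers, x is the direction in which the jaws open and shut, and the axes are right-handed (so a half turn about z gives the same grasp; the last joint's range is limited). The gripper opens to 85 mm and grips with 20 to 120 N. Pads are 22 mm wide; open, the fingers measure 114 mm over their backs; the gripper's body (76 mm by 85 mm) begins 54 mm behind the grasp point. The pads swing forward as they close: fully open they stand 13 mm farther back than shut.
Start: joints at [1.089, 0.22, 1.526, -0, 1.395, -0.126], TCP at [0.218, 0.586, 0.245] pointing down, gripper open.
Joint ranges: [-2.98, 2.98], [-0.91, 2.08], [0.09, 2.57], [-1.24, 4.39], [0.2, 2.65], [-2.68, 2.68]. Speed limits (rad/s): [2.57, 2.57, 3.01, 3.14, 3.14, 3.14].

## Interface

Orientations are given as a rotation vector (axis times angle).
In Python, from bench import * gives the robot as it stands.
- The arm moves only by the shell command python3 -m crank 'ROWS' [FORCE]. ROWS is JSON, a list of rows, each an object with "hand": the finger opening in mm, from 0 to 85.4; "delta_pos": the shift along the tool's x, y, z in units of 25 mm (1.0 is 25 mm), a list of three; "turn": the turn about the tool's z in units of 5 degrees (1.0 is 5 degrees). In form: [{"hand": hand, "delta_pos": [dx, dy, dz], "turn": turn}, ...]. A call has exactly 8 rows; each row is the pose to reach, as a shift and turn from the pose measured when the call began, along the tool's axes at that moment; what a row does not reach only later rows make up. A row lasts 1/12 s, in which the tool goes at most 41.7 mm and 7.16 degrees, less where a joint would pass 70% of its speed; a pose out of reach is approached as far as the arm can. A call with a gripper value outside its range is refused whole. The fingers move at their own pace and stop on an object; FORCE is the grip in N (left out, the last holds). Time passes only in rows, so rows that repeat a pose let the fingers close, or fill a call up. It gives the time, the measured TCP pose, the force and the opening at its end, in the units of the state.
- read_state(): the state, without advancing time (a new reading comes with each control period).
- capture(name): name is "side" or "top"; returns a dict with "pixels" (480x640x3 uint8, red, green, blue), "fx", "fy", "cx", "cy" (pixels), "rvec" (rotation vector, rad) and "tvec" (3), from world to camera coordinates, as OpenCV has them. Camera axes: x right, y down, z forward; pixel columns grow to the right and rows downward; lengths in m; the calibration is good to about 2 mm. A picture is of the moment at which its call begins. There is no depth.
- hand_in(): hands the job in, once; it reports no verdict.
The state is a dict: "clock": time; "joint_positions": joint angles; "joint_velocities": joint speeds; "tau": joint torques, N m; "ee_pos": TCP position; "eef_rot": TCP orientation; "ft_force": force on the tool from outside, world axes, zero at the start; "torque": the same for the moment, N m; "width": finger opening in m.
Only numpy, scipy, OpenCV 4.12 (cv2) and the standard library are available. Lean on these libraries where they do the work, as an engineer would, in place of code of your own. Each camera call takes 0.05 s, during which the arm holds its last target.

## Working session

There is one attempt and no reset: what is moved stays moved. The work goes in short steps, Python scripts to look and compute and a shell command to move; the robot and the scene stay as the last step left them, time stands still between calls to the robot, and variables do not carry over. Pictures are saved under pics/ and viewed, and the job is handed in when it is done.

```bash
ls; mkdir -p pics; python3 - <<'E'
from bench import *
import cv2, numpy as np
s=read_state(); print({k:np.round(v,3).tolist() for k,v in s.items()})
for n in("side","top"):
    c=capture(n); cv2.imwrite(f"pics/{n}0.png",c["pixels"][:,:,::-1])
    np.savez(f"{n}0.npz",**c)
    R=cv2.Rodrigues(np.array(c["rvec"],float))[0]; print(n,c["fx"],c["fy"],c["cx"],c["cy"],"campos",-R.T@np.array(c["tvec"]).ravel(),R.round(2).tolist())
E
```

```text
pics
{'clock': 0.0, 'joint_positions': [1.089, 0.221, 1.528, 0.0, 1.395, -0.126], 'joint_velocities': [0.001, 0.0, 0.001, -0.0, 0.001, 0.0], 'tau': [-0.002, -49.689, -38.94, -0.0, 0.011, 0.0], 'ee_pos': [0.217, 0.585, 0.244], 'eef_rot': [2.579, 1.793, -0.003], 'ft_force': [0.417, 0.667, 0.542], 'torque': [-0.046, 0.034, 0.022], 'width': 0.085}
side 560.305407297817 560.305407297817 320.50407879765 234.45834704040243 campos [0.41899155 0.8746178  0.95188551] [[-0.98, -0.21, -0.0], [-0.14, 0.68, -0.72], [0.15, -0.71, -0.69]]
top 557.0005183188554 557.0005183188554 314.60478167495444 233.806470770089 campos [0.4496985  0.00776749 1.30144817] [[-0.02, -1.0, 0.02], [-0.99, 0.01, -0.12], [0.12, -0.02, -0.99]]
```

View pics/top0.png

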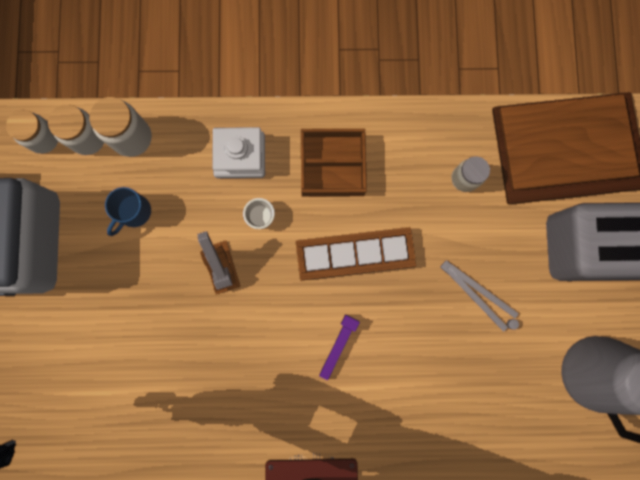

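View pics/side0.png

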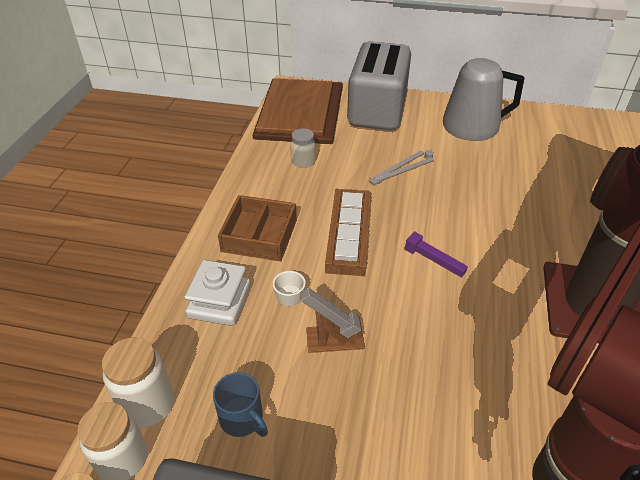

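The top view shows the weight at about (203–225, 235–287) in the rest at (220,268). The plates run from (316,258) to (395,249), and the purple look-alike is at (340,348). I'll zoom in next.

```bash
cat > h.py <<'E'
import numpy as np, cv2
def load(n): return dict(np.load(n))
def cam(c):
    R=cv2.Rodrigues(np.array(c["rvec"],float))[0]; t=np.array(c["tvec"],float).ravel(); return R,t,-R.T@t
def ray(c,u,v):
    R,t,o=cam(c); d=R.T@np.array([(u-c["cx"])/c["fx"],(v-c["cy"])/c["fy"],1.0]); return o,d/np.linalg.norm(d)
def onz(c,u,v,z):
    o,d=ray(c,u,v); return o+d*(z-o[2])/d[2]
def tri(c1,p1,c2,p2):
    o1,d1=ray(c1,*p1);o2,d2=ray(c2,*p2)
    A=np.stack([d1,-d2],1); s=np.linalg.lstsq(A,o2-o1,rcond=None)[0]
    a=o1+d1*s[0];b=o2+d2*s[1]; return (a+b)/2,np.linalg.norm(a-b)
def proj(c,P):
    R,t,o=cam(c); q=R@np.asarray(P,float)+t; return np.array([c["fx"]*q[0]/q[2]+c["cx"],c["fy"]*q[1]/q[2]+c["cy"]])
def crop(c,u0,u1,v0,v1,k,name):
    im=cv2.resize(c["pixels"][v0:v1,u0:u1,::-1],None,fx=k,fy=k,interpolation=cv2.INTER_CUBIC)
    for u in range((u0//10+1)*10,u1,10):
        cv2.putText(im,str(u),((u-u0)*k,10),0,.35,(0,0,255)); cv2.line(im,((u-u0)*k,12),((u-u0)*k,18),(0,0,255))
    for v in range((v0//10+1)*10,v1,10):
        cv2.putText(im,str(v),(0,(v-v0)*k),0,.35,(0,0,255)); cv2.line(im,(24,(v-v0)*k),(30,(v-v0)*k),(0,0,255))
    cv2.imwrite(name,im)
E
python3 - <<'E'
from h import *
t=load("top0.npz");s=load("side0.npz")
crop(t,180,270,220,300,7,"pics/tz.png"); crop(s,270,380,260,365,5,"pics/sz.png")
# plates
hs=cv2.cvtColor(t["pixels"],cv2.COLOR_RGB2HSV)
m=((hs[...,1]<40)&(hs[...,2]>190)).astype(np.uint8)
m[:,:295]=0;m[:,420:]=0;m[:225]=0;m[285:]=0
n,l,st,ce=cv2.connectedComponentsWithStats(m)
for i in range(1,n):
    if st[i,4]>50: print(st[i].tolist(),ce[i].round(1),onz(t,*ce[i],.038).round(4))
hs=cv2.cvtColor(s["pixels"],cv2.COLOR_RGB2HSV)
m=((hs[...,1]<40)&(hs[...,2]>180)).astype(np.uint8)
m[:,:325]=0;m[:,375:]=0;m[:185]=0;m[275:]=0
n,l,st,ce=cv2.connectedComponentsWithStats(m)
for i in range(1,n):
    if st[i,4]>50: print(st[i].tolist(),ce[i].round(1),onz(s,*ce[i],.038).round(4))
E
```

```text
[385, 239, 21, 20, 359] [394.4 248.4] [ 0.5699 -0.1968  0.038 ]
[358, 241, 22, 21, 373] [368.6 251.4] [ 0.5639 -0.1375  0.038 ]
[332, 245, 22, 21, 377] [342.4 254.5] [ 0.5576 -0.0776  0.038 ]
[306, 247, 22, 21, 384] [316.4 257.3] [ 0.552  -0.0183  0.038 ]
[341, 192, 22, 15, 267] [351.6 199.2] [ 0.5701 -0.1977  0.038 ]
[339, 208, 22, 16, 290] [350. 215.] [ 0.5637 -0.138   0.038 ]
[335, 224, 25, 36, 679] [347.3 240.5] [ 0.5548 -0.0493  0.038 ]
```

View pics/tz.png

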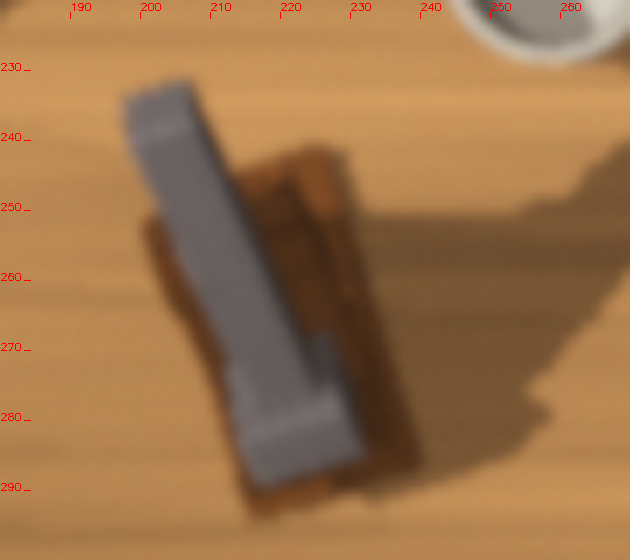

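View pics/sz.png

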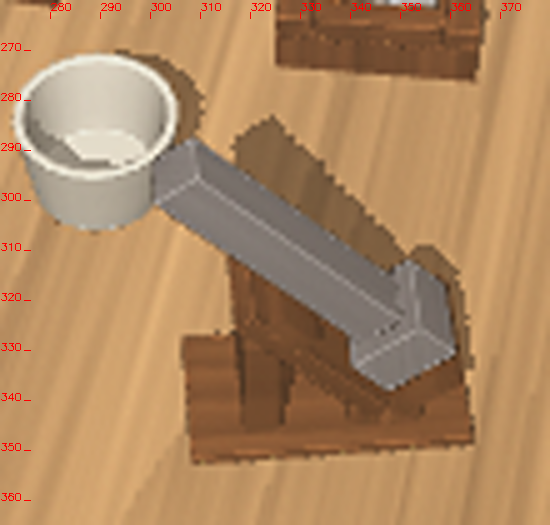

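```bash
python3 - <<'E'
from h import *
t=load("top0.npz");s=load("side0.npz")
P={}
for n,a,b in [("AL",(198.5,241),(306.5,296)),("AR",(207.3,238),(306,288.5)),("BL",(217,290),(359,331)),("BR",(230.5,285.5),(358,315)),("CL",(213.5,283),(352,324)),("CR",(227,278),(350.5,312))]:
    p,e=tri(t,a,s,b); P[n]=p; print(n,p.round(4),round(e,4))
A=(P["AL"]+P["AR"])/2;B=(P["BL"]+P["BR"])/2
print("widths",np.linalg.norm(P["AL"]-P["AR"]),np.linalg.norm(P["BL"]-P["BR"]))
v=A-B;h=np.hypot(v[0],v[1]);print("axis",v.round(4),np.linalg.norm(v),np.degrees(np.arctan2(h,v[2])),"yaw",np.degrees(np.arctan2(v[1],v[0])))
for k in("A","B","C"):
    w=P[k+"L"]-P[k+"R"]; print(k,"yaw of left dir-90",np.degrees(np.arctan2(w[1],w[0]))-90)
yaw=np.arctan2(v[1],v[0]);x=np.array([np.cos(yaw),np.sin(yaw),0]);c,q=np.cos(np.radians(40)),np.sin(np.radians(40))
n=-c*x+np.array([0,0,q]);ax=q*x+np.array([0,0,c])
top=A-.011*n;foot=B-.018*n;print("top",top.round(4),"foot",foot.round(4),"len",np.linalg.norm(top-foot), "top-.15ax",(top-.15*ax).round(4))
# rest edge lines on z~ counter
for u,vv in [(216,294.5),(239,287.5)]: print("rest",onz(t,u,vv,.0).round(4))
for u,vv in [(306,327.5),(309,352.5),(364,348)]: print("restS",onz(s,u,vv,.0).round(4))
E
```

```text
AL [0.5827 0.2275 0.1537] 0.0056
AR [0.5884 0.2095 0.1531] 0.0047
BL [0.4837 0.2056 0.0455] 0.0048
BR [0.4921 0.1742 0.055 ] 0.0031
CL [0.4982 0.2096 0.0694] 0.0042
CR [0.5075 0.1802 0.0681] 0.0017
widths 0.018889079724505303 0.03390792239290964
axis [0.0976 0.0286 0.1031] 0.1448705979177015 44.61213881191524 yaw 16.310430033695617
A yaw of left dir-90 17.31844665890965
B yaw of left dir-90 15.0041133229375
C yaw of left dir-90 17.545868886303538
top [0.5936 0.2209 0.1463] foot [0.5011 0.1938 0.0387] len 0.14447630707694195 top-.15ax [0.5011 0.1938 0.0314]
rest [0.4721 0.2149 0.    ]
rest [0.4874 0.1618 0.    ]
restS [0.5993 0.1863 0.    ]
restS [0.5793 0.2453 0.    ]
restS [0.4728 0.2117 0.    ]
```

```bash
cat > g.py <<'E'
import sys,numpy as np,cv2
from bench import *
def to(x,y,z,yaw=None):
    s=read_state();R=cv2.Rodrigues(np.array(s["eef_rot"],float))[0];p=np.array(s["ee_pos"])
    cy=np.degrees(np.arctan2(R[1,0],R[0,0]))
    d=R.T@(np.array([x,y,z])-p)/.025
    print("t%.2f"%s["clock"],"pos",p.round(4),"yaw %.1f"%cy,"z",R[:,2].round(3),"w %.4f"%s["width"],"F",np.round(s["ft_force"],2),"q",np.round(s["joint_positions"],2))
    print("delta",d.round(3),"turn",None if yaw is None else round(((cy-yaw+180)%360-180)/5,2))
if __name__=="__main__": to(*map(float,sys.argv[1:]))
E
python3 g.py .575 .2155 .22 107
```

```text
t0.10 pos [0.2175 0.5854 0.2443] yaw 69.6 z [-0.001 -0.002 -1.   ] w 0.0853 F [-0.75  0.25 -0.01] q [ 1.09  0.22  1.53  0.    1.39 -0.13]
delta [-8.885 18.56   0.983] turn -7.48
```

```bash
python3 -m crank '[{"hand":60,"delta_pos":[-0.5,1.0,0],"turn":-0.9},{"hand":60,"delta_pos":[-1.1,2.3,0],"turn":-1.8},{"hand":60,"delta_pos":[-1.7,3.6,0],"turn":-2.8},{"hand":60,"delta_pos":[-2.3,4.9,0],"turn":-3.8},{"hand":60,"delta_pos":[-2.9,6.2,0],"turn":-4.8},{"hand":60,"delta_pos":[-3.5,7.5,0],"turn":-5.8},{"hand":60,"delta_pos":[-4.1,8.7,0],"turn":-6.8},{"hand":60,"delta_pos":[-4.5,9.6,0],"turn":-7.5}]' 30; python3 g.py .575 .2155 .22 107
```

```text
clock: 0.77
ee_pos: [0.4046, 0.394, 0.244]
eef_rot: [1.862, 2.53, -0.004]
ft_force: [0.4, 0.3, 0.2]
width: 0.0601
t0.77 pos [0.4046 0.394  0.244 ] yaw 107.3 z [-0.001 -0.003 -1.   ] w 0.0601 F [0.41 0.33 0.19] q [ 0.63  0.08  1.69 -0.    1.38 -1.24]
delta [-8.839  4.386  0.971] turn 0.06
```

```bash
python3 -m crank '[{"hand":60,"delta_pos":[-1.2,0.6,0.1],"turn":0},{"hand":60,"delta_pos":[-2.4,1.2,0.2],"turn":0},{"hand":60,"delta_pos":[-3.6,1.8,0.3],"turn":0},{"hand":60,"delta_pos":[-4.8,2.4,0.5],"turn":0},{"hand":60,"delta_pos":[-6.1,3.0,0.7],"turn":0},{"hand":60,"delta_pos":[-7.3,3.6,0.8],"turn":0},{"hand":60,"delta_pos":[-8.4,4.2,0.97],"turn":0},{"hand":60,"delta_pos":[-8.84,4.39,0.97],"turn":0}]'; python3 g.py .575 .2155 .122 107; python3 - <<'E'
from bench import *
import cv2
from h import *
for n in("side","top"):
    c=capture(n); np.savez(f"{n}1.npz",**c)
    if n=="top": crop(c,160,290,200,310,6,"pics/t1.png")
    else: crop(c,260,400,240,360,5,"pics/s1.png")
E
```

```text
clock: 1.43
ee_pos: [0.5769, 0.2121, 0.2185]
eef_rot: [1.865, 2.527, -0.007]
ft_force: [-0.1, -0.8, 0.5]
width: 0.0603
t1.43 pos [0.5769 0.2121 0.2185] yaw 107.1 z [-0.002 -0.004 -1.   ] w 0.0603 F [-0.14 -0.76  0.48] q [ 0.23  0.22  1.58 -0.    1.35 -1.64]
delta [ 0.166 -0.019  3.86 ] turn 0.02
```

View pics/t1.png

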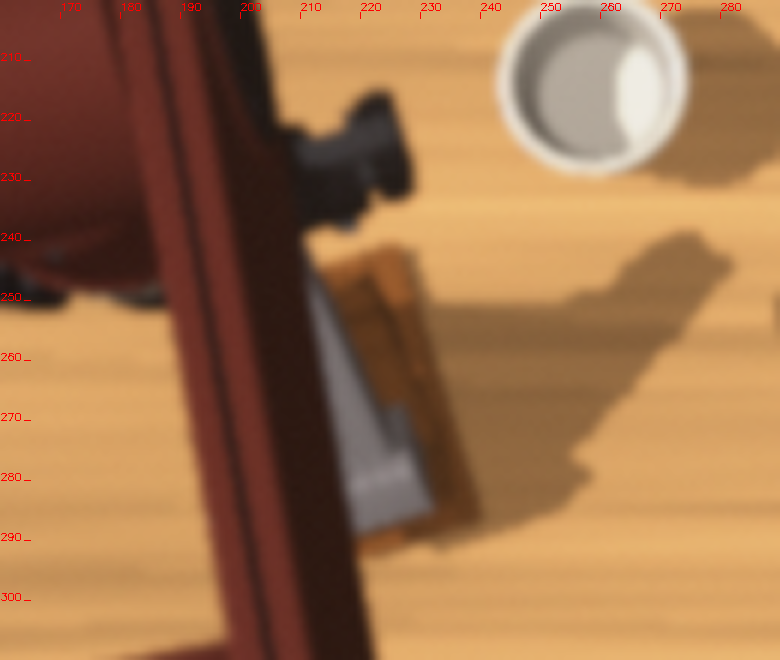

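View pics/s1.png

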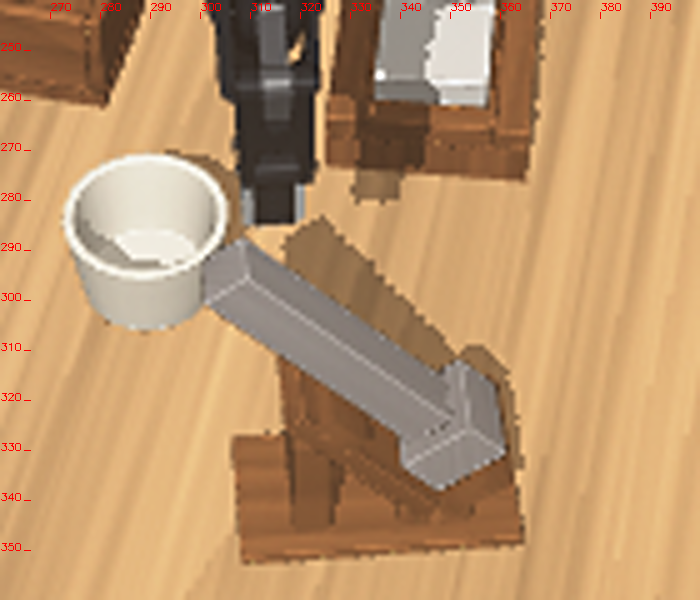

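The fingers are lined up over the stem's top end, and the near fingertip shows at (312,284) in the side view. Next I descend.

```bash
python3 -m crank '[{"hand":60,"delta_pos":[0.16,0,0.6],"turn":0},{"hand":60,"delta_pos":[0.16,0,1.2],"turn":0},{"hand":60,"delta_pos":[0.16,0,1.8],"turn":0},{"hand":60,"delta_pos":[0.16,0,2.4],"turn":0},{"hand":60,"delta_pos":[0.16,0,3.0],"turn":0},{"hand":60,"delta_pos":[0.16,0,3.5],"turn":0},{"hand":60,"delta_pos":[0.16,0,3.86],"turn":0},{"hand":60,"delta_pos":[0.16,0,3.86],"turn":0}]'; python3 g.py .575 .2155 .122 107; python3 - <<'E'
from bench import *
import cv2
from h import *
for n in("side","top"):
    c=capture(n); np.savez(f"{n}2.npz",**c)
    if n=="top": crop(c,160,290,200,310,6,"pics/t2.png")
    else: crop(c,260,400,240,360,5,"pics/s2.png")
E
```

```text
clock: 2.2
ee_pos: [0.5725, 0.2175, 0.1202]
eef_rot: [-1.864, -2.526, 0.011]
ft_force: [-0.6, 0.3, 0.6]
width: 0.0599
t2.20 pos [0.5725 0.2175 0.1202] yaw 107.2 z [-0.007 -0.004 -1.   ] w 0.0599 F [-0.62  0.26  0.56] q [ 0.24  0.31  1.66 -0.    1.18 -1.63]
delta [-0.105  0.073 -0.073] turn 0.03
```

View pics/s2.png

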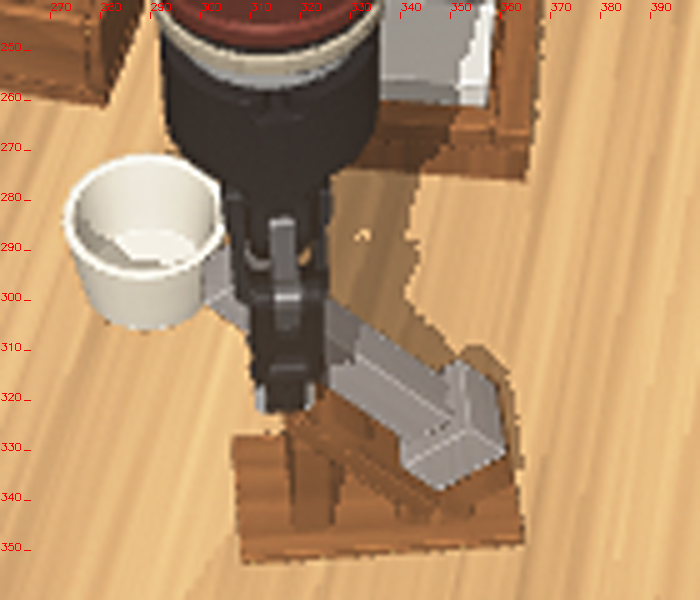

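```bash
python3 -m crank '[{"hand":50,"delta_pos":[0,0,0],"turn":0},{"hand":40,"delta_pos":[0,0,0],"turn":0},{"hand":30,"delta_pos":[0,0,0],"turn":0},{"hand":15,"delta_pos":[0,0,0],"turn":0},{"hand":15,"delta_pos":[0,0,0],"turn":0},{"hand":15,"delta_pos":[0,0,0],"turn":0},{"hand":15,"delta_pos":[0,0,0],"turn":0},{"hand":15,"delta_pos":[0,0,0],"turn":0}]' 30; python3 g.py .575 .2155 .122 107
```

```text
clock: 2.97
ee_pos: [0.575, 0.2172, 0.1237]
eef_rot: [1.865, 2.527, -0.005]
ft_force: [1.0, -1.9, 4.6]
width: 0.0219
t2.97 pos [0.575  0.2172 0.1237] yaw 107.1 z [-0.001 -0.003 -1.   ] w 0.0219 F [ 0.97 -1.88  4.63] q [ 0.23  0.31  1.66 -0.    1.18 -1.63]
delta [-0.066 -0.019  0.067] turn 0.02
```

Gripped at 21.9 mm, which matches the stem. Next I lift straight up.

```bash
python3 -m crank '[{"hand":15,"delta_pos":[0,0,-0.3],"turn":0},{"hand":15,"delta_pos":[0,0,-0.8],"turn":0},{"hand":15,"delta_pos":[0,0,-1.3],"turn":0},{"hand":15,"delta_pos":[0,0,-1.9],"turn":0},{"hand":15,"delta_pos":[0,0,-2.5],"turn":0},{"hand":15,"delta_pos":[0,0,-3.1],"turn":0},{"hand":15,"delta_pos":[0,0,-3.6],"turn":0},{"hand":15,"delta_pos":[0,0,-4.0],"turn":0}]' 30; python3 g.py .575 .2155 .222 107; python3 - <<'E'
from bench import *
import cv2
from h import *
for n in("side","top"):
    c=capture(n); np.savez(f"{n}3.npz",**c)
    if n=="top": crop(c,160,290,200,310,6,"pics/t3.png")
    else: crop(c,250,400,210,360,4,"pics/s3.png")
E
```

```text
clock: 3.63
ee_pos: [0.5753, 0.2178, 0.2255]
eef_rot: [1.865, 2.526, -0.004]
ft_force: [-0.2, 0.1, -7.2]
width: 0.0217
t3.63 pos [0.5753 0.2178 0.2255] yaw 107.1 z [-0.    -0.003 -1.   ] w 0.0217 F [-0.16  0.1  -7.17] q [ 0.24  0.21  1.57 -0.    1.36 -1.63]
delta [-0.085 -0.037  0.141] turn 0.03
```

View pics/s3.png

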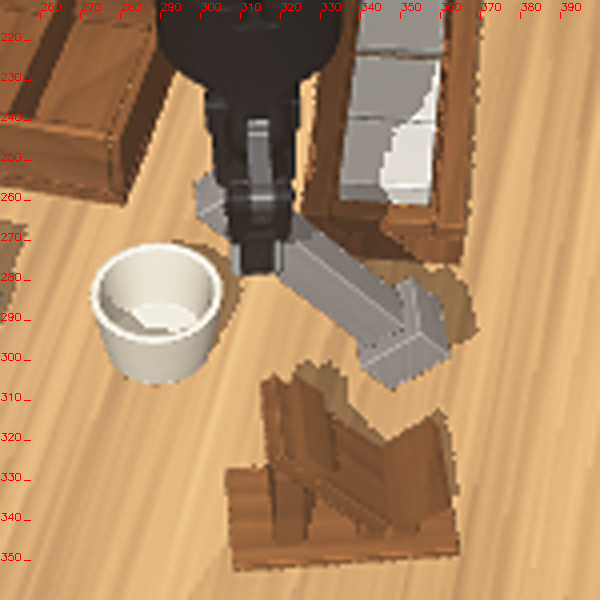

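```bash
python3 g.py .47 .10 .145 107; python3 - <<'E'
from h import *
t=load("top0.npz")
for p in[(350,322),(343,318),(326,376),(258,213)]: print(p,onz(t,*p,.02).round(3))
E
```

```text
t3.73 pos [0.5762 0.218  0.2264] yaw 107.1 z [ 0.003 -0.002 -1.   ] w 0.0215 F [ 0.07  0.22 -7.55] q [ 0.24  0.21  1.57 -0.    1.36 -1.63]
delta [-3.249 -5.458  3.253] turn 0.03
(350, 322) [ 0.405 -0.093  0.02 ]
(343, 318) [ 0.414 -0.077  0.02 ]
(326, 376) [ 0.286 -0.036  0.02 ]
(258, 213) [0.659 0.115 0.02 ]
```

```bash
python3 -m crank '[{"hand":15,"delta_pos":[-0.3,-0.5,0],"turn":0},{"hand":15,"delta_pos":[-0.8,-1.3,0],"turn":0},{"hand":15,"delta_pos":[-1.3,-2.2,0],"turn":0},{"hand":15,"delta_pos":[-1.8,-3.1,0],"turn":0},{"hand":15,"delta_pos":[-2.3,-4.0,0.2],"turn":0},{"hand":15,"delta_pos":[-2.8,-4.8,0.7],"turn":0},{"hand":15,"delta_pos":[-3.1,-5.3,1.2],"turn":0},{"hand":15,"delta_pos":[-3.25,-5.5,1.7],"turn":0}]' 30; python3 g.py .47 .10 .145 107
```

```text
clock: 4.4
ee_pos: [0.4669, 0.0985, 0.1824]
eef_rot: [1.866, 2.525, -0.003]
ft_force: [0.3, -0.8, -7.4]
width: 0.0212
t4.40 pos [0.4669 0.0985 0.1824] yaw 107.1 z [ 0.001 -0.003 -1.   ] w 0.0212 F [ 0.25 -0.76 -7.37] q [ 0.04 -0.08  1.97 -0.    1.26 -1.82]
delta [0.023 0.138 1.495] turn 0.01
```

```bash
python3 -m crank '[{"hand":15,"delta_pos":[0,0,0.4],"turn":0},{"hand":15,"delta_pos":[0,0,0.8],"turn":0},{"hand":15,"delta_pos":[0,0,1.2],"turn":0},{"hand":15,"delta_pos":[0,0,1.4],"turn":0},{"hand":15,"delta_pos":[0,0,1.4],"turn":0},{"hand":15,"delta_pos":[0,0,1.4],"turn":0},{"hand":15,"delta_pos":[0,0,1.4],"turn":0},{"hand":15,"delta_pos":[0,0,1.4],"turn":0}]' 20; python3 g.py .47 .10 .145 107; python3 - <<'E'
from bench import *
import cv2
from h import *
for n in("side","top"):
    c=capture(n); np.savez(f"{n}4.npz",**c)
    if n=="side": crop(c,250,450,180,330,4,"pics/s4.png")
E
```

```text
clock: 5.07
ee_pos: [0.4677, 0.0987, 0.1482]
eef_rot: [1.865, 2.524, -0.001]
ft_force: [0.5, -0.2, -7.0]
width: 0.0219
t5.07 pos [0.4677 0.0987 0.1482] yaw 107.1 z [ 0.002 -0.003 -1.   ] w 0.0219 F [ 0.49 -0.23 -6.99] q [ 0.04 -0.04  2.   -0.    1.18 -1.82]
delta [0.024 0.105 0.127] turn 0.02
```

View pics/s4.png

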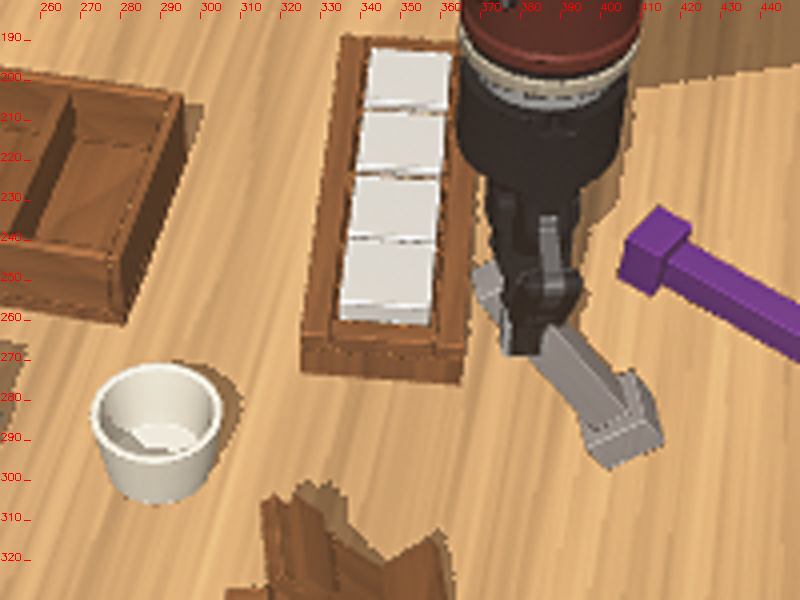

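```bash
cat > tilt.py <<'E'
# in-plane coordinates of points on the foot's +y face (18 mm to the left of the grip's vertical plane)
from h import *
import sys
def face(c,px,g,yaw=17.1,off=.018):
    a=np.radians(yaw);x=np.array([np.cos(a),np.sin(a),0]);y=np.array([-np.sin(a),np.cos(a),0])
    o,d=ray(c,*px);s=((np.array(g)+off*y-o)@y)/(d@y);P=o+s*d
    return np.array([(P-g)@x,P[2]])
def tilt(c,up,lo,tcp):
    g=np.array(tcp)+[0,0,.005];U=face(c,up,g);L=face(c,lo,g)
    m=(U+L)/2; e=L-U
    print("underside edges up",U.round(4),"lo",L.round(4),"len",np.linalg.norm(e).round(4),"tilt by edge %.1f"%np.degrees(np.arctan2(-e[1],e[0])),"tilt by axis %.1f"%np.degrees(np.arctan2(-m[0],g[2]-m[1])),"s %.4f"%np.hypot(m[0],g[2]-m[1]),"foot z %.4f"%m[1])
E
python3 - <<'E'
from tilt import *
tilt(load("side3.npz"),(361,297.5),(348,306.5),(.5753,.2178,.226))
tilt(load("side4.npz"),(414.5,290.5),(402,297.5),(.4677,.0987,.1482))
E
```

```text
underside edges up [-0.0872  0.1527] lo [-0.0638  0.1291] len 0.0332 tilt by edge 45.3 tilt by axis 40.0 s 0.1176 foot z 0.1409
underside edges up [-0.0771  0.0631] lo [-0.0528  0.0431] len 0.0314 tilt by edge 39.4 tilt by axis 33.0 s 0.1193 foot z 0.0531
```

```bash
python3 -m crank '[{"hand":15,"delta_pos":[0,0,-1.6],"turn":0},{"hand":15,"delta_pos":[0,0,-1.6],"turn":0},{"hand":15,"delta_pos":[0,0,0],"turn":0},{"hand":15,"delta_pos":[0,0,-1.6],"turn":0},{"hand":15,"delta_pos":[0,0,-1.6],"turn":0},{"hand":15,"delta_pos":[0,0,0],"turn":0},{"hand":15,"delta_pos":[0,0,0],"turn":0},{"hand":15,"delta_pos":[0,0,0],"turn":0}]' 20; python3 g.py .47 .10 .145 107; python3 - <<'E'
from bench import *
import cv2
from h import *
for n in("side","top"):
    c=capture(n); np.savez(f"{n}5.npz",**c)
    if n=="side": crop(c,300,450,200,330,5,"pics/s5.png")
E
```

```text
clock: 5.83
ee_pos: [0.4655, 0.0984, 0.1461]
eef_rot: [-1.866, -2.526, 0.006]
ft_force: [0.4, -0.2, -7.0]
width: 0.0214
t5.83 pos [0.4655 0.0984 0.1461] yaw 107.1 z [-0.003 -0.003 -1.   ] w 0.0214 F [ 0.42 -0.2  -6.97] q [ 0.04 -0.04  2.   -0.    1.18 -1.82]
delta [0.006 0.192 0.043] turn 0.02
```

View pics/s5.png

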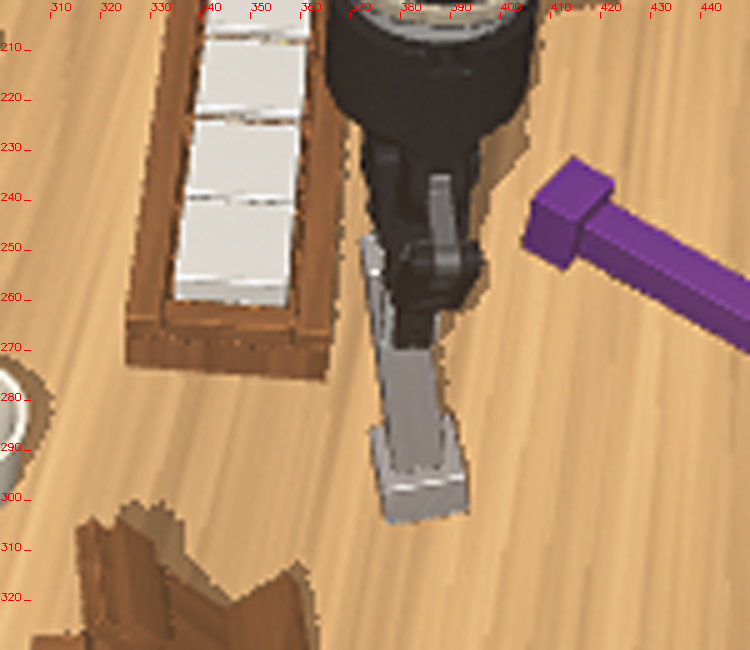

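```bash
python3 - <<'E'
from tilt import *
tilt(load("side5.npz"),(392.5,302),(377.3,304.8),(.467,.0985,.147))
E
```

```text
underside edges up [-0.0331  0.0305] lo [-0.0011  0.0247] len 0.0325 tilt by edge 10.2 tilt by axis 7.8 s 0.1256 foot z 0.0276
```

```bash
python3 -m crank '[{"hand":15,"delta_pos":[0,0,-1.4],"turn":0},{"hand":15,"delta_pos":[0,0,-1.4],"turn":0},{"hand":15,"delta_pos":[0,0,0],"turn":0},{"hand":15,"delta_pos":[0,0,0],"turn":0},{"hand":15,"delta_pos":[0,0,0.3],"turn":0},{"hand":15,"delta_pos":[0,0,0.6],"turn":0},{"hand":15,"delta_pos":[0,0,0.6],"turn":0},{"hand":15,"delta_pos":[0,0,0.6],"turn":0}]' 20; python3 g.py .47 .10 .145 107; python3 - <<'E'
from bench import *
import cv2
from h import *
for n in("side","top"):
    c=capture(n); np.savez(f"{n}6.npz",**c)
    if n=="side": crop(c,330,430,220,320,6,"pics/s6.png")
E
```

```text
clock: 6.6
ee_pos: [0.4682, 0.0985, 0.1342]
eef_rot: [1.864, 2.523, -0.0]
ft_force: [0.2, 0.2, -8.1]
width: 0.0215
t6.60 pos [0.4682 0.0985 0.1342] yaw 107.1 z [ 0.003 -0.003 -1.   ] w 0.0215 F [ 0.24  0.22 -8.12] q [ 0.04 -0.02  2.01 -0.    1.15 -1.82]
delta [ 0.033  0.086 -0.433] turn 0.02
```

View pics/s6.png

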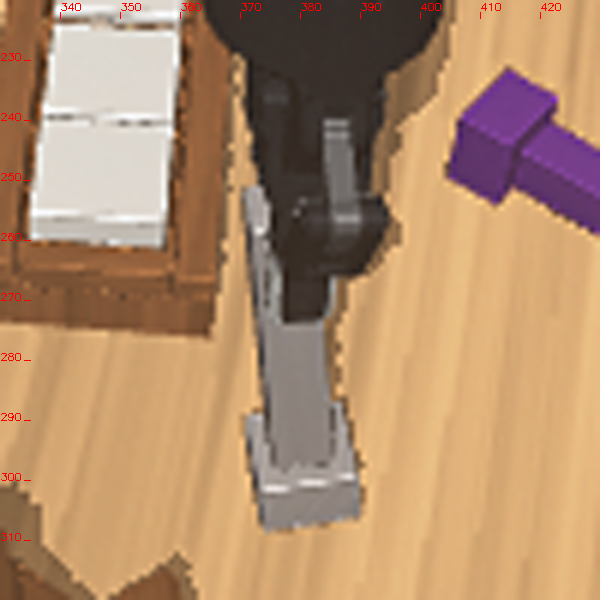

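```bash
python3 - <<'E'
from tilt import *
tilt(load("side6.npz"),(388.3,306),(373.2,308.5),(.468,.0985,.1345))
E
```

```text
underside edges up [-0.0262  0.0176] lo [0.0059 0.0128] len 0.0324 tilt by edge 8.6 tilt by axis 4.7 s 0.1247 foot z 0.0152
```

```bash
python3 -m crank '[{"hand":15,"delta_pos":[0,0,0.1],"turn":0},{"hand":15,"delta_pos":[0,0,0.2],"turn":0},{"hand":15,"delta_pos":[0,0,0.3],"turn":0},{"hand":15,"delta_pos":[0,0,0.35],"turn":0},{"hand":15,"delta_pos":[0,0,0.4],"turn":0},{"hand":15,"delta_pos":[0,0,0.45],"turn":0},{"hand":15,"delta_pos":[0,0,0.45],"turn":0},{"hand":15,"delta_pos":[0,0,0.45],"turn":0}]' 20; python3 g.py .47 .10 .145 107
```

```text
clock: 7.37
ee_pos: [0.4701, 0.0987, 0.1256]
eef_rot: [1.862, 2.521, 0.004]
ft_force: [-2.2, 0.1, 5.9]
width: 0.0219
t7.37 pos [0.4701 0.0987 0.1256] yaw 107.1 z [ 0.007 -0.002 -1.   ] w 0.0219 F [-2.22  0.08  5.89] q [ 0.04 -0.01  2.01 -0.    1.13 -1.82]
delta [ 0.047  0.017 -0.777] turn 0.02
```

```bash
python3 -m crank '[{"hand":24,"delta_pos":[0,0,0],"turn":0},{"hand":28,"delta_pos":[0,0,0],"turn":0},{"hand":35,"delta_pos":[0,0,0],"turn":0},{"hand":45,"delta_pos":[0,0,0],"turn":0},{"hand":50,"delta_pos":[0,0,0],"turn":0},{"hand":50,"delta_pos":[0,0,0],"turn":0},{"hand":50,"delta_pos":[0,0,0],"turn":0},{"hand":50,"delta_pos":[0,0,0],"turn":0}]' 20; python3 g.py .47 .10 .145 107; python3 - <<'E'
from bench import *
import cv2
from h import *
for n in("side","top"):
    c=capture(n); np.savez(f"{n}7.npz",**c)
    if n=="side": crop(c,330,430,220,320,6,"pics/s7.png")
    else: crop(c,200,330,230,350,6,"pics/t7.png")
E
```

```text
clock: 8.03
ee_pos: [0.47, 0.0987, 0.1255]
eef_rot: [1.862, 2.521, 0.004]
ft_force: [-0.5, -0.4, -1.0]
width: 0.0501
t8.03 pos [0.47   0.0987 0.1255] yaw 107.1 z [ 0.007 -0.002 -1.   ] w 0.0501 F [-0.52 -0.44 -1.01] q [ 0.04 -0.01  2.01 -0.    1.13 -1.82]
delta [ 0.047  0.019 -0.781] turn 0.02
```

View pics/s7.png

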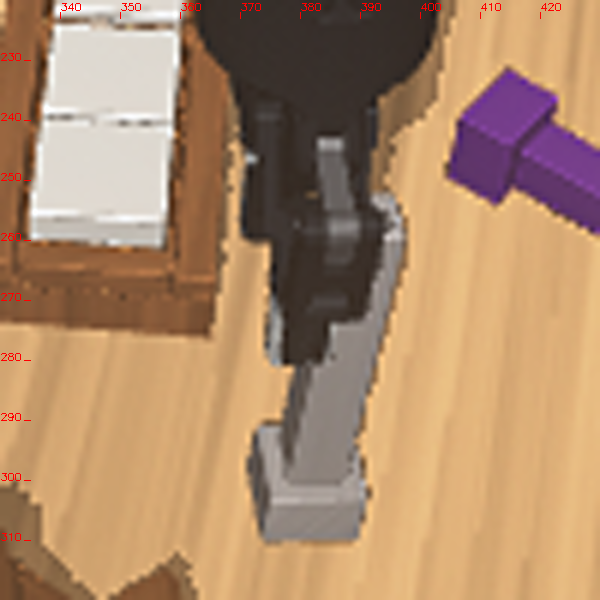

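View pics/t7.png

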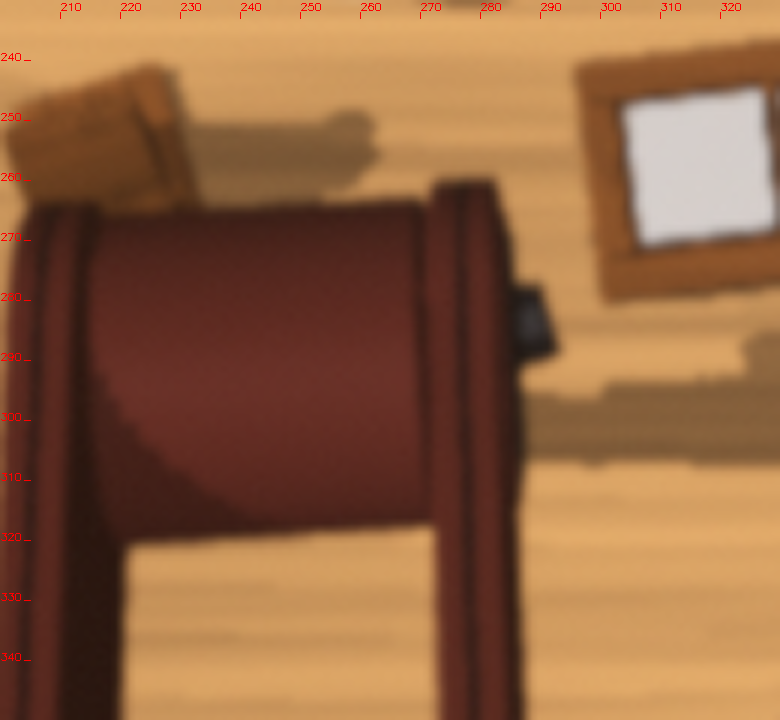

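```bash
python3 - <<'E'
from tilt import *
s=load("side7.npz")
a,b=onz(s,373,310.5,0),onz(s,389,310,0); print(a,b,np.linalg.norm(a-b))
yawd=a-b;yw=np.arctan2(yawd[1],yawd[0]);print("yaw",np.degrees(yw))
m=(a+b)/2+.018*np.array([np.sin(yw),-np.cos(yw),0]);print("foot",m.round(4))
for off in ([0,0],):
  for z in(0,.025,.08,.15):print(z,proj(s,m+[0,0,z]).round(1))
for sx in(-1,1):
  for sy in(-1,1):
    x=np.array([np.cos(yw),np.sin(yw),0]);y=np.array([-np.sin(yw),np.cos(yw),0]);print(sx,sy,proj(s,m+.011*(sx*x+sy*y)+[0,0,.15]).round(1),proj(s,m+.018*(sx*x+sy*y)).round(1),proj(s,m+.018*(sx*x+sy*y)+[0,0,.025]).round(1))
E
```

```text
[0.46867798 0.11261281 0.        ] [0.4352197 0.1041353 0.       ] 0.03451557007623213
yaw 14.218137911445185
foot [0.4564 0.0909 0.    ]
0 [380.  303.7]
0.025 [380.9 296.3]
0.08 [382.8 279.2]
0.15 [385.4 255.7]
-1 -1 [390.2 251.6] [387.3 297.1] [388.2 289.6]
-1 1 [391.7 259.6] [389.3 310. ] [390.3 302.6]
1 -1 [379.3 251.9] [370.9 297.6] [371.6 290.1]
1 1 [380.5 259.9] [372.7 310.5] [373.4 303.1]
```

```bash
python3 -m crank '[{"hand":50,"delta_pos":[0,0,0],"turn":0},{"hand":50,"delta_pos":[0,0,0],"turn":0},{"hand":50,"delta_pos":[0,0,-0.3],"turn":0},{"hand":50,"delta_pos":[0,0,-0.8],"turn":0},{"hand":50,"delta_pos":[0,0,-1.4],"turn":0},{"hand":50,"delta_pos":[0,0,-2.0],"turn":0},{"hand":50,"delta_pos":[0,0,-2.6],"turn":0},{"hand":50,"delta_pos":[0,0,-3.0],"turn":0}]' 20; python3 g.py .456 .091 .125 107; python3 - <<'E'
from bench import *
import cv2
from h import *
for n in("side","top"):
    c=capture(n); np.savez(f"{n}8.npz",**c)
    if n=="side": crop(c,330,430,220,320,6,"pics/s8.png")
E
```

```text
clock: 8.8
ee_pos: [0.4702, 0.0989, 0.2027]
eef_rot: [1.861, 2.52, 0.006]
ft_force: [0.3, -0.5, 0.6]
width: 0.0502
t8.80 pos [0.4702 0.0989 0.2027] yaw 107.1 z [ 0.01  -0.002 -1.   ] w 0.0502 F [ 0.25 -0.49  0.59] q [ 0.04 -0.1   1.95 -0.    1.29 -1.82]
delta [-0.12  -0.661  3.102] turn 0.02
```

View pics/s8.png

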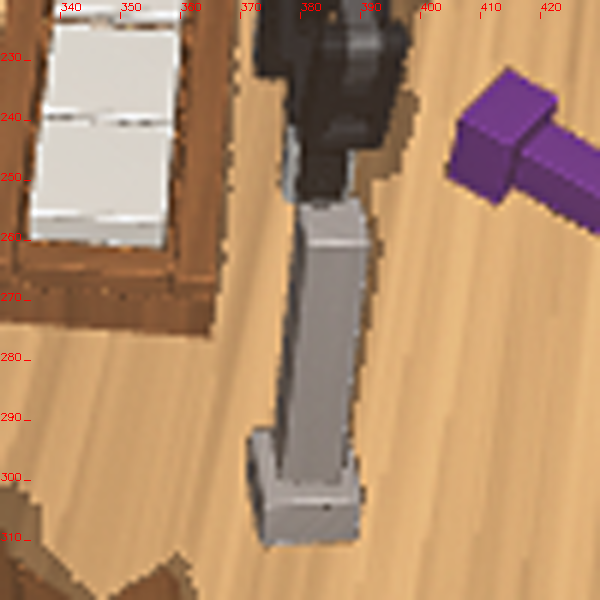

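```bash
python3 -m crank '[{"hand":50,"delta_pos":[-0.1,-0.35,0],"turn":0},{"hand":50,"delta_pos":[-0.1,-0.66,0],"turn":0},{"hand":50,"delta_pos":[-0.1,-0.66,0.6],"turn":0},{"hand":50,"delta_pos":[-0.1,-0.66,1.3],"turn":0},{"hand":50,"delta_pos":[-0.1,-0.66,2.0],"turn":0},{"hand":50,"delta_pos":[-0.1,-0.66,2.7],"turn":0},{"hand":50,"delta_pos":[-0.1,-0.66,3.3],"turn":0},{"hand":50,"delta_pos":[-0.1,-0.66,3.6],"turn":0}]' 20; python3 g.py .456 .091 .110 107
```

```text
clock: 9.57
ee_pos: [0.4541, 0.0912, 0.1097]
eef_rot: [1.863, 2.521, 0.003]
ft_force: [-0.8, -0.8, -0.5]
width: 0.0502
t9.57 pos [0.4541 0.0912 0.1097] yaw 107.1 z [ 0.006 -0.002 -1.   ] w 0.0502 F [-0.8  -0.81 -0.46] q [ 0.03 -0.03  2.06 -0.    1.1  -1.84]
delta [-0.028  0.072 -0.01 ] turn 0.01
```

Now I close firmly, having already let the weight stand for more than 0.2 s.

```bash
python3 -m crank '[{"hand":42,"delta_pos":[0,0,0],"turn":0},{"hand":34,"delta_pos":[0,0,0],"turn":0},{"hand":28,"delta_pos":[0,0,0],"turn":0},{"hand":24,"delta_pos":[0,0,0],"turn":0},{"hand":18,"delta_pos":[0,0,0],"turn":0},{"hand":12,"delta_pos":[0,0,0],"turn":0},{"hand":12,"delta_pos":[0,0,0],"turn":0},{"hand":12,"delta_pos":[0,0,0],"turn":0}]' 60; python3 g.py .552 -.0183 .2 107
```

```text
clock: 10.23
ee_pos: [0.4548, 0.0914, 0.1107]
eef_rot: [1.862, 2.521, 0.005]
ft_force: [-2.4, 1.6, 5.8]
width: 0.021
t10.23 pos [0.4548 0.0914 0.1107] yaw 107.1 z [ 0.008 -0.002 -1.   ] w 0.0210 F [-2.37  1.63  5.81] q [ 0.03 -0.03  2.06 -0.    1.1  -1.84]
delta [-5.351  2.454 -3.532] turn 0.02
```

```bash
python3 -m crank '[{"hand":12,"delta_pos":[0,0,-0.3],"turn":0},{"hand":12,"delta_pos":[0,0,-0.7],"turn":0},{"hand":12,"delta_pos":[0,0,-1.1],"turn":0},{"hand":12,"delta_pos":[0,0,-1.6],"turn":0},{"hand":12,"delta_pos":[0,0,-2.1],"turn":0},{"hand":12,"delta_pos":[0,0,-2.5],"turn":0},{"hand":12,"delta_pos":[0,0,-2.8],"turn":0},{"hand":12,"delta_pos":[0,0,-2.8],"turn":0}]' 60; python3 g.py .552 -.0183 .182 107; python3 - <<'E'
from bench import *
import cv2
from h import *
for n in("side",):
    c=capture(n); np.savez(f"{n}9.npz",**c)
    if n=="side": crop(c,330,430,200,320,5,"pics/s9.png")
E
```

```text
clock: 10.9
ee_pos: [0.4553, 0.0915, 0.1828]
eef_rot: [1.861, 2.518, 0.008]
ft_force: [1.6, 0.3, -6.9]
width: 0.0212
t10.90 pos [0.4553 0.0915 0.1828] yaw 107.1 z [ 0.011 -0.002 -1.   ] w 0.0212 F [ 1.57  0.31 -6.9 ] q [ 0.03 -0.13  2.01 -0.    1.25 -1.84]
delta [-5.334  2.406  0.084] turn 0.02
```

View pics/s9.png

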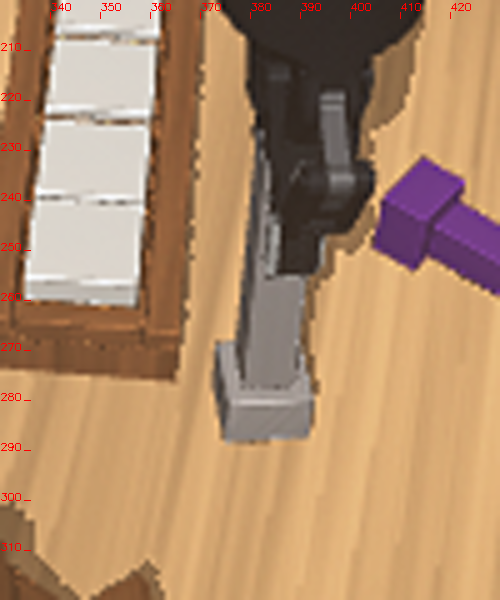

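```bash
python3 -m crank '[{"hand":12,"delta_pos":[-0.4,0.2,0],"turn":0.3},{"hand":12,"delta_pos":[-1.2,0.5,0],"turn":0.7},{"hand":12,"delta_pos":[-2.1,0.9,0],"turn":1.1},{"hand":12,"delta_pos":[-3.0,1.3,0],"turn":1.5},{"hand":12,"delta_pos":[-3.9,1.7,0],"turn":1.9},{"hand":12,"delta_pos":[-4.7,2.1,0],"turn":2.3},{"hand":12,"delta_pos":[-5.2,2.3,0],"turn":2.3},{"hand":12,"delta_pos":[-5.31,2.37,0],"turn":2.3}]' 60; python3 g.py .551 -.018 .155 95.7; python3 - <<'E'
from bench import *
import cv2
from h import *
for n in("side",):
    c=capture(n); np.savez(f"{n}10.npz",**c)
    if n=="side": crop(c,300,400,170,280,5,"pics/s10.png")
E
```

```text
clock: 11.62
ee_pos: [0.5513, -0.0203, 0.1819]
eef_rot: [2.107, 2.319, 0.006]
ft_force: [0.2, 0.6, -6.6]
width: 0.021
t11.62 pos [ 0.5513 -0.0203  0.1819] yaw 95.5 z [ 0.009 -0.003 -1.   ] w 0.0210 F [ 0.23  0.62 -6.64] q [-0.18  0.09  1.79 -0.    1.25 -1.85]
delta [ 0.096 -0.014  1.076] turn -0.04
```

View pics/s10.png

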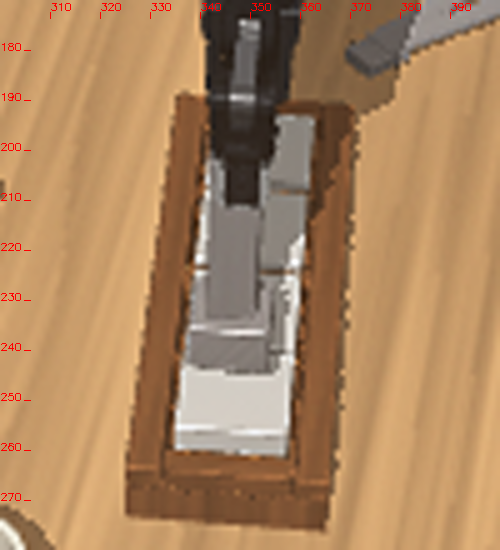

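```bash
python3 - <<'E'
from tilt import *
s=load("side10.npz")
a,b=onz(s,336.5,243,.0715),onz(s,353,245.3,.0715);print(a,b,np.linalg.norm(a-b))
d=a-b;yw=np.arctan2(d[1],d[0]);print(np.degrees(yw));print(((a+b)/2+.018*np.array([np.sin(yw),-np.cos(yw),0])).round(4))
E
```

```text
[ 0.57193022 -0.00247486  0.0715    ] [ 0.53465805 -0.00291828  0.0715    ] 0.037274803620956726
0.6815968312243195
[ 0.5535 -0.0207  0.0715]
```

```bash
python3 -m crank '[{"hand":12,"delta_pos":[0.1,0,0.2],"turn":0},{"hand":12,"delta_pos":[0.1,0,0.4],"turn":0},{"hand":12,"delta_pos":[0.1,0,0.6],"turn":0},{"hand":12,"delta_pos":[0.1,0,0.8],"turn":0},{"hand":12,"delta_pos":[0.1,0,1.0],"turn":0},{"hand":12,"delta_pos":[0.1,0,1.1],"turn":0},{"hand":12,"delta_pos":[0.1,0,1.1],"turn":0},{"hand":12,"delta_pos":[0.1,0,1.1],"turn":0}]' 60; python3 g.py .551 -.018 .150 95.7
```

```text
clock: 12.33
ee_pos: [0.5509, -0.0169, 0.1544]
eef_rot: [2.106, 2.32, 0.007]
ft_force: [0.8, -0.3, -7.8]
width: 0.0217
t12.33 pos [ 0.5509 -0.0169  0.1544] yaw 95.5 z [ 0.009 -0.002 -1.   ] w 0.0217 F [ 0.79 -0.31 -7.83] q [-0.17  0.12  1.82 -0.    1.19 -1.84]
delta [-0.043 -0.001  0.178] turn -0.03
```

```bash
python3 -m crank '[{"hand":12,"delta_pos":[0,0,0.04],"turn":0},{"hand":12,"delta_pos":[0,0,0.08],"turn":0},{"hand":12,"delta_pos":[0,0,0.12],"turn":0},{"hand":12,"delta_pos":[0,0,0.12],"turn":0},{"hand":12,"delta_pos":[0,0,0.12],"turn":0},{"hand":12,"delta_pos":[0,0,0.12],"turn":0},{"hand":12,"delta_pos":[0,0,0.12],"turn":0},{"hand":12,"delta_pos":[0,0,0.12],"turn":0}]' 60; python3 g.py .551 -.018 .150 95.7
```

```text
clock: 13.0
ee_pos: [0.5512, -0.017, 0.1517]
eef_rot: [2.106, 2.319, 0.007]
ft_force: [0.4, 0.3, -2.7]
width: 0.0215
t13.00 pos [ 0.5512 -0.017   0.1517] yaw 95.5 z [ 0.01  -0.002 -1.   ] w 0.0215 F [ 0.44  0.32 -2.69] q [-0.17  0.13  1.82 -0.    1.19 -1.84]
delta [-0.039 -0.014  0.069] turn -0.04
```

```bash
python3 -m crank '[{"hand":12,"delta_pos":[0,0,0.02],"turn":0},{"hand":12,"delta_pos":[0,0,0.04],"turn":0},{"hand":12,"delta_pos":[0,0,0.06],"turn":0},{"hand":12,"delta_pos":[0,0,0.08],"turn":0},{"hand":12,"delta_pos":[0,0,0.08],"turn":0},{"hand":12,"delta_pos":[0,0,0.08],"turn":0},{"hand":12,"delta_pos":[0,0,0.08],"turn":0},{"hand":12,"delta_pos":[0,0,0.08],"turn":0}]' 60; python3 g.py .551 -.018 .150 95.7
```

```text
clock: 13.67
ee_pos: [0.5513, -0.017, 0.1498]
eef_rot: [2.106, 2.319, 0.008]
ft_force: [0.3, -0.0, -2.8]
width: 0.0212
t13.67 pos [ 0.5513 -0.017   0.1498] yaw 95.5 z [ 0.01  -0.002 -1.   ] w 0.0212 F [ 0.27 -0.03 -2.81] q [-0.17  0.13  1.82 -0.    1.19 -1.84]
delta [-0.038 -0.016 -0.008] turn -0.04
```

```bash
python3 -m crank '[{"hand":12,"delta_pos":[0,0,-0.4],"turn":0},{"hand":12,"delta_pos":[0,0,-0.9],"turn":0},{"hand":12,"delta_pos":[-0.4,0,-1.0],"turn":0},{"hand":12,"delta_pos":[-1.0,0,-1.0],"turn":0},{"hand":12,"delta_pos":[-1.6,0,-1.0],"turn":0},{"hand":12,"delta_pos":[-2.2,0,-1.0],"turn":0},{"hand":12,"delta_pos":[-2.4,0,-1.0],"turn":0},{"hand":12,"delta_pos":[-2.4,0,-1.0],"turn":0}]' 60; python3 g.py .5565 -.0772 .153 95.7
```

```text
clock: 14.33
ee_pos: [0.5569, -0.0783, 0.1754]
eef_rot: [2.108, 2.317, 0.007]
ft_force: [0.5, 0.0, -6.7]
width: 0.0213
t14.33 pos [ 0.5569 -0.0783  0.1754] yaw 95.4 z [ 0.01  -0.003 -1.   ] w 0.0213 F [ 0.52  0.05 -6.7 ] q [-0.28  0.12  1.77 -0.    1.24 -1.95]
delta [ 0.05  -0.022  0.895] turn -0.06
```

```bash
python3 -m crank '[{"hand":12,"delta_pos":[0,0,0.2],"turn":0},{"hand":12,"delta_pos":[0,0,0.4],"turn":0},{"hand":12,"delta_pos":[0,0,0.6],"turn":0},{"hand":12,"delta_pos":[0,0,0.8],"turn":0},{"hand":12,"delta_pos":[0,0,0.9],"turn":0},{"hand":12,"delta_pos":[0,0,0.95],"turn":0},{"hand":12,"delta_pos":[0,0,0.95],"turn":0},{"hand":12,"delta_pos":[0,0,0.95],"turn":0}]' 60; python3 g.py .5565 -.0772 .148 95.7
```

```text
clock: 15.0
ee_pos: [0.5572, -0.0782, 0.1516]
eef_rot: [2.108, 2.317, 0.007]
ft_force: [0.9, -0.8, -7.7]
width: 0.0214
t15.00 pos [ 0.5572 -0.0782  0.1516] yaw 95.4 z [ 0.01  -0.003 -1.   ] w 0.0214 F [ 0.95 -0.76 -7.66] q [-0.28  0.15  1.79 -0.    1.19 -1.95]
delta [ 0.045 -0.027  0.144] turn -0.06
```

```bash
python3 -m crank '[{"hand":12,"delta_pos":[0,0,0.03],"turn":0},{"hand":12,"delta_pos":[0,0,0.06],"turn":0},{"hand":12,"delta_pos":[0,0,0.09],"turn":0},{"hand":12,"delta_pos":[0,0,0.12],"turn":0},{"hand":12,"delta_pos":[0,0,0.12],"turn":0},{"hand":12,"delta_pos":[0,0,0.12],"turn":0},{"hand":12,"delta_pos":[0,0,0.12],"turn":0},{"hand":12,"delta_pos":[0,0,0.12],"turn":0}]' 60; python3 g.py .5565 -.0772 .148 95.7
```

```text
clock: 15.67
ee_pos: [0.5574, -0.0783, 0.1488]
eef_rot: [2.107, 2.317, 0.008]
ft_force: [-0.1, -0.4, -5.7]
width: 0.021
t15.67 pos [ 0.5574 -0.0783  0.1488] yaw 95.4 z [ 0.01  -0.003 -1.   ] w 0.0210 F [-0.05 -0.41 -5.69] q [-0.28  0.15  1.79 -0.    1.19 -1.95]
delta [ 0.047 -0.033  0.031] turn -0.05
```

```bash
python3 -m crank '[{"hand":12,"delta_pos":[0,0,0.03],"turn":0},{"hand":12,"delta_pos":[0,0,0.05],"turn":0},{"hand":12,"delta_pos":[0,0,0.07],"turn":0},{"hand":12,"delta_pos":[0,0,0.07],"turn":0},{"hand":12,"delta_pos":[0,0,0.07],"turn":0},{"hand":12,"delta_pos":[0,0,0.07],"turn":0},{"hand":12,"delta_pos":[0,0,0.07],"turn":0},{"hand":12,"delta_pos":[0,0,0.07],"turn":0}]' 60; python3 g.py .5565 -.0772 .148 95.7
```

```text
clock: 16.33
ee_pos: [0.5578, -0.0782, 0.1487]
eef_rot: [2.106, 2.316, 0.008]
ft_force: [-4.2, 2.1, 5.8]
width: 0.0214
t16.33 pos [ 0.5578 -0.0782  0.1487] yaw 95.4 z [ 0.011 -0.003 -1.   ] w 0.0214 F [-4.19  2.06  5.75] q [-0.28  0.15  1.79  0.    1.18 -1.95]
delta [ 0.047 -0.05   0.027] turn -0.05
```

Plate 2 is rigid, since it stopped at 0.1487 and the force jumped. Plate 1 was soft and stood higher. Next is plate 3.

```bash
python3 -m crank '[{"hand":12,"delta_pos":[0,0,-0.4],"turn":0},{"hand":12,"delta_pos":[0,0,-0.9],"turn":0},{"hand":12,"delta_pos":[-0.4,0,-1.0],"turn":0},{"hand":12,"delta_pos":[-1.0,0,-1.0],"turn":0},{"hand":12,"delta_pos":[-1.6,0,-1.0],"turn":0},{"hand":12,"delta_pos":[-2.2,0,-1.0],"turn":0},{"hand":12,"delta_pos":[-2.37,0,-1.0],"turn":0},{"hand":12,"delta_pos":[-2.37,0,-1.0],"turn":0}]' 60; python3 g.py .5625 -.1375 .152 95.7
```

```text
clock: 17.0
ee_pos: [0.5628, -0.1395, 0.1733]
eef_rot: [2.11, 2.314, 0.007]
ft_force: [-0.3, -0.4, -7.1]
width: 0.0211
t17.00 pos [ 0.5628 -0.1395  0.1733] yaw 95.3 z [ 0.01  -0.003 -1.   ] w 0.0211 F [-0.3  -0.36 -7.11] q [-0.38  0.17  1.73  0.    1.24 -2.04]
delta [ 0.086 -0.014  0.85 ] turn -0.09
```

```bash
python3 -m crank '[{"hand":12,"delta_pos":[0,0,0.2],"turn":0},{"hand":12,"delta_pos":[0,0,0.4],"turn":0},{"hand":12,"delta_pos":[0,0,0.6],"turn":0},{"hand":12,"delta_pos":[0,0,0.8],"turn":0},{"hand":12,"delta_pos":[0,0,0.9],"turn":0},{"hand":12,"delta_pos":[0,0,0.95],"turn":0},{"hand":12,"delta_pos":[0,0,0.95],"turn":0},{"hand":12,"delta_pos":[0,0,0.95],"turn":0}]' 60; python3 g.py .5625 -.1375 .148 95.7
```

```text
clock: 17.67
ee_pos: [0.5633, -0.1395, 0.1496]
eef_rot: [2.11, 2.314, 0.007]
ft_force: [0.3, -0.9, -7.1]
width: 0.0216
t17.67 pos [ 0.5633 -0.1395  0.1496] yaw 95.3 z [ 0.011 -0.003 -1.   ] w 0.0216 F [ 0.29 -0.85 -7.09] q [-0.38  0.19  1.75  0.    1.19 -2.04]
delta [ 0.081 -0.024  0.064] turn -0.08
```

```bash
python3 -m crank '[{"hand":12,"delta_pos":[0,0,0.03],"turn":0},{"hand":12,"delta_pos":[0,0,0.06],"turn":0},{"hand":12,"delta_pos":[0,0,0.08],"turn":0},{"hand":12,"delta_pos":[0,0,0.1],"turn":0},{"hand":12,"delta_pos":[0,0,0.1],"turn":0},{"hand":12,"delta_pos":[0,0,0.1],"turn":0},{"hand":12,"delta_pos":[0,0,0.1],"turn":0},{"hand":12,"delta_pos":[0,0,0.1],"turn":0}]' 60; python3 g.py .5625 -.1375 .148 95.7
```

```text
clock: 18.33
ee_pos: [0.564, -0.1395, 0.1487]
eef_rot: [2.108, 2.313, 0.009]
ft_force: [-3.4, 3.0, 5.8]
width: 0.021
t18.33 pos [ 0.564  -0.1395  0.1487] yaw 95.3 z [ 0.013 -0.004 -1.   ] w 0.0210 F [-3.37  3.01  5.82] q [-0.38  0.19  1.75  0.    1.19 -2.04]
delta [ 0.086 -0.052  0.028] turn -0.08
```

Plate 3 is rigid too. Next is plate 4.

```bash
python3 -m crank '[{"hand":12,"delta_pos":[0,0,-0.4],"turn":0},{"hand":12,"delta_pos":[0,0,-0.9],"turn":0},{"hand":12,"delta_pos":[-0.4,0,-1.0],"turn":0},{"hand":12,"delta_pos":[-1.0,0,-1.0],"turn":0},{"hand":12,"delta_pos":[-1.6,0,-1.0],"turn":0},{"hand":12,"delta_pos":[-2.1,-0.03,-1.0],"turn":0},{"hand":12,"delta_pos":[-2.26,-0.03,-1.0],"turn":0},{"hand":12,"delta_pos":[-2.26,-0.03,-1.0],"turn":0}]' 60; python3 g.py .5685 -.197 .152 95.7
```

```text
clock: 19.0
ee_pos: [0.5676, -0.1977, 0.1732]
eef_rot: [2.112, 2.311, 0.008]
ft_force: [-0.0, 0.6, -7.6]
width: 0.0211
t19.00 pos [ 0.5676 -0.1977  0.1732] yaw 95.1 z [ 0.011 -0.004 -1.   ] w 0.0211 F [-0.    0.6  -7.55] q [-0.47  0.21  1.67  0.    1.24 -2.13]
delta [0.029 0.028 0.848] turn -0.11
```

```bash
python3 -m crank '[{"hand":12,"delta_pos":[0,0,0.2],"turn":0},{"hand":12,"delta_pos":[0,0,0.4],"turn":0},{"hand":12,"delta_pos":[0,0,0.6],"turn":0},{"hand":12,"delta_pos":[0,0,0.8],"turn":0},{"hand":12,"delta_pos":[0,0,0.9],"turn":0},{"hand":12,"delta_pos":[0,0,0.95],"turn":0},{"hand":12,"delta_pos":[0,0,0.95],"turn":0},{"hand":12,"delta_pos":[0,0,0.95],"turn":0}]' 60; python3 g.py .5685 -.197 .148 95.7
```

```text
clock: 19.67
ee_pos: [0.5681, -0.1977, 0.1496]
eef_rot: [2.112, 2.311, 0.008]
ft_force: [0.8, -0.8, -7.4]
width: 0.0216
t19.67 pos [ 0.5681 -0.1977  0.1496] yaw 95.2 z [ 0.012 -0.004 -1.   ] w 0.0216 F [ 0.85 -0.83 -7.36] q [-0.47  0.24  1.69  0.    1.2  -2.13]
delta [0.026 0.019 0.062] turn -0.11
```

```bash
python3 - <<'E'
from bench import *
import cv2
from h import *
c=capture("side"); np.savez("side11.npz",**c); crop(c,310,400,150,270,5,"pics/s11.png")
c=capture("top"); np.savez("top11.npz",**c); crop(c,280,430,200,300,5,"pics/t11.png")
E
```

```text
(no output)
```

View pics/s11.png

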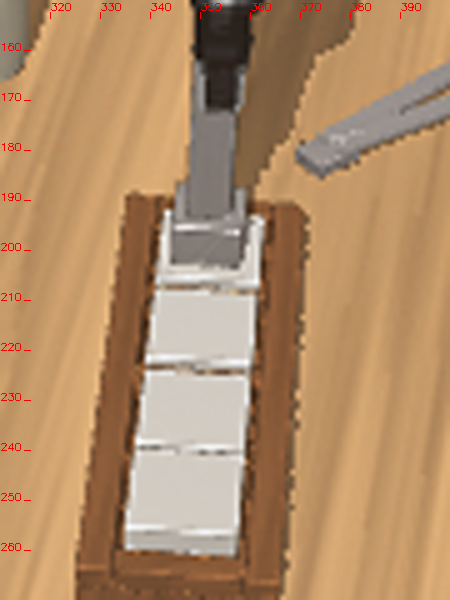

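The foot is centred over plate 4 at (350,198), and the weight is upright. Now I press.

```bash
python3 -m crank '[{"hand":12,"delta_pos":[0,0,0.03],"turn":0},{"hand":12,"delta_pos":[0,0,0.06],"turn":0},{"hand":12,"delta_pos":[0,0,0.08],"turn":0},{"hand":12,"delta_pos":[0,0,0.1],"turn":0},{"hand":12,"delta_pos":[0,0,0.1],"turn":0},{"hand":12,"delta_pos":[0,0,0.1],"turn":0},{"hand":12,"delta_pos":[0,0,0.1],"turn":0},{"hand":12,"delta_pos":[0,0,0.1],"turn":0}]' 60; python3 g.py .5685 -.197 .148 95.7
```

```text
clock: 20.43
ee_pos: [0.5687, -0.198, 0.1487]
eef_rot: [2.11, 2.31, 0.009]
ft_force: [-1.8, 2.0, 6.2]
width: 0.0214
t20.43 pos [ 0.5687 -0.198   0.1487] yaw 95.2 z [ 0.013 -0.005 -1.   ] w 0.0214 F [-1.8   2.    6.22] q [-0.47  0.24  1.69  0.    1.2  -2.13]
delta [ 0.04  -0.006  0.028] turn -0.11
```

Plates 2, 3 and 4 are rigid, all stopping at 0.1487, so plate 1 is the high one. Going back to plate 1.

```bash
python3 g.py .550 -.018 .174 95.7;  python3 -m crank '[{"hand":12,"delta_pos":[0,0,-0.4],"turn":0},{"hand":12,"delta_pos":[0,0,-0.9],"turn":0},{"hand":12,"delta_pos":[0.5,0,-1.1],"turn":0},{"hand":12,"delta_pos":[1.3,0,-1.1],"turn":0},{"hand":12,"delta_pos":[2.2,0,-1.1],"turn":0},{"hand":12,"delta_pos":[3.1,0,-1.1],"turn":0},{"hand":12,"delta_pos":[4.0,0,-1.1],"turn":0},{"hand":12,"delta_pos":[4.6,0,-1.1],"turn":0}]' 60; python3 g.py .550 -.018 .175 95.7
```

```text
t20.43 pos [ 0.5687 -0.198   0.1487] yaw 95.2 z [ 0.013 -0.005 -1.   ] w 0.0214 F [-1.8   2.    6.22] q [-0.47  0.24  1.69  0.    1.2  -2.13]
delta [ 7.232 -0.085 -1.054] turn -0.11
clock: 21.1
ee_pos: [0.5575, -0.0807, 0.1757]
eef_rot: [2.11, 2.311, 0.01]
ft_force: [0.1, 0.0, -7.7]
width: 0.0211
t21.10 pos [ 0.5575 -0.0807  0.1757] yaw 95.2 z [ 0.013 -0.003 -1.   ] w 0.0211 F [ 0.09  0.01 -7.75] q [-0.28  0.12  1.77  0.    1.23 -1.95]
delta [ 2.527 -0.072  0.016] turn -0.1
```

```bash
python3 -m crank '[{"hand":12,"delta_pos":[0.6,0,0],"turn":0},{"hand":12,"delta_pos":[1.2,0,0],"turn":0},{"hand":12,"delta_pos":[1.8,-0.03,0],"turn":0},{"hand":12,"delta_pos":[2.3,-0.07,0],"turn":0},{"hand":12,"delta_pos":[2.53,-0.07,0],"turn":0},{"hand":12,"delta_pos":[2.53,-0.07,0],"turn":0},{"hand":12,"delta_pos":[2.53,-0.07,0],"turn":0},{"hand":12,"delta_pos":[2.53,-0.07,0],"turn":0}]' 60; python3 g.py .550 -.018 .156 95.7
python3 - <<'E'
from bench import *
import cv2
from h import *
c=capture("side"); np.savez("side12.npz",**c); crop(c,310,400,170,280,5,"pics/s12.png")
E
```

```text
clock: 21.77
ee_pos: [0.5502, -0.0185, 0.1755]
eef_rot: [2.11, 2.31, 0.01]
ft_force: [0.5, -0.1, -6.9]
width: 0.0218
t21.77 pos [ 0.5502 -0.0185  0.1755] yaw 95.2 z [ 0.014 -0.004 -1.   ] w 0.0218 F [ 0.52 -0.11 -6.94] q [-0.18  0.09  1.8  -0.    1.23 -1.84]
delta [ 0.026 -0.017  0.781] turn -0.1
```

View pics/s12.png

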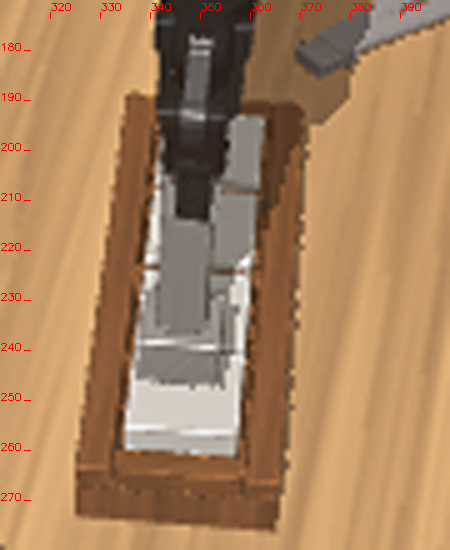

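```bash
python3 - <<'E'
from tilt import *
s=load("side12.npz")
a,b=onz(s,337,245.5,.065),onz(s,353,248,.065)
d=a-b;yw=np.arctan2(d[1],d[0]);print(np.linalg.norm(d),np.degrees(yw));print(((a+b)/2+.018*np.array([np.sin(yw),-np.cos(yw),0])).round(4))
E
python3 -m crank '[{"hand":12,"delta_pos":[0,0,0.2],"turn":0},{"hand":12,"delta_pos":[0,0,0.4],"turn":0},{"hand":12,"delta_pos":[0,0,0.6],"turn":0},{"hand":12,"delta_pos":[0,0,0.8],"turn":0},{"hand":12,"delta_pos":[0,0,0.9],"turn":0},{"hand":12,"delta_pos":[0,0,1.0],"turn":0},{"hand":12,"delta_pos":[0,0,1.04],"turn":0},{"hand":12,"delta_pos":[0,0,1.06],"turn":0}]' 60; python3 g.py .550 -.018 .1485 95.7
```

```text
0.036382560618973735 -0.5880396643151472
[ 0.5521 -0.0192  0.065 ]
clock: 22.48
ee_pos: [0.5505, -0.0189, 0.1492]
eef_rot: [2.111, 2.31, 0.009]
ft_force: [-2.6, 0.0, -3.3]
width: 0.0211
t22.48 pos [ 0.5505 -0.0189  0.1492] yaw 95.2 z [ 0.013 -0.004 -1.   ] w 0.0211 F [-2.56  0.04 -3.28] q [-0.18  0.12  1.82 -0.    1.18 -1.84]
delta [ 0.036 -0.017  0.026] turn -0.11
```

```bash
python3 -m crank '[{"hand":12,"delta_pos":[0,0,0.02],"turn":0},{"hand":12,"delta_pos":[0,0,0.04],"turn":0},{"hand":12,"delta_pos":[0,0,0.06],"turn":0},{"hand":12,"delta_pos":[0,0,0.06],"turn":0},{"hand":12,"delta_pos":[0,0,0.06],"turn":0},{"hand":12,"delta_pos":[0,0,0.06],"turn":0},{"hand":12,"delta_pos":[0,0,0.06],"turn":0},{"hand":12,"delta_pos":[0,0,0.06],"turn":0}]' 60; python3 g.py .550 -.018 .1485 95.7
```

```text
clock: 23.15
ee_pos: [0.551, -0.0188, 0.1487]
eef_rot: [2.11, 2.309, 0.011]
ft_force: [-4.2, 1.2, 6.0]
width: 0.0214
t23.15 pos [ 0.551  -0.0188  0.1487] yaw 95.2 z [ 0.015 -0.004 -1.   ] w 0.0214 F [-4.24  1.2   6.  ] q [-0.18  0.13  1.82 -0.    1.18 -1.84]
delta [ 0.035 -0.039  0.005] turn -0.11
```

The plate is fully down, stopping at the same level (0.1487) as the rigid ones. Releasing.

```bash
python3 -m crank '[{"hand":22,"delta_pos":[0,0,0],"turn":0},{"hand":24,"delta_pos":[0,0,0],"turn":0},{"hand":28,"delta_pos":[0,0,0],"turn":0},{"hand":34,"delta_pos":[0,0,0],"turn":0},{"hand":42,"delta_pos":[0,0,0],"turn":0},{"hand":50,"delta_pos":[0,0,0],"turn":0},{"hand":55,"delta_pos":[0,0,0],"turn":0},{"hand":55,"delta_pos":[0,0,0],"turn":0}]' 20; python3 g.py .550 -.018 .1485 95.7
```

```text
clock: 23.82
ee_pos: [0.5511, -0.0188, 0.1486]
eef_rot: [2.11, 2.309, 0.011]
ft_force: [0.6, -0.2, 0.7]
width: 0.0546
t23.82 pos [ 0.5511 -0.0188  0.1486] yaw 95.2 z [ 0.015 -0.004 -1.   ] w 0.0546 F [ 0.59 -0.23  0.71] q [-0.18  0.13  1.82 -0.    1.18 -1.84]
delta [ 0.036 -0.04   0.004] turn -0.11
```

```bash
python3 -m crank '[{"hand":55,"delta_pos":[0,0,-0.3],"turn":0},{"hand":55,"delta_pos":[0,0,-0.8],"turn":0},{"hand":55,"delta_pos":[0,0,-1.4],"turn":0},{"hand":55,"delta_pos":[0,0,-2.0],"turn":0},{"hand":55,"delta_pos":[0,0,-2.7],"turn":0},{"hand":55,"delta_pos":[0,0,-3.4],"turn":0},{"hand":55,"delta_pos":[0,0,-4.0],"turn":0},{"hand":55,"delta_pos":[0,0,-4.5],"turn":0}]' 20; python3 g.py .4 .2 .26 95.7
```

```text
clock: 24.48
ee_pos: [0.5501, -0.0184, 0.2642]
eef_rot: [2.108, 2.307, 0.013]
ft_force: [0.5, 1.0, -0.1]
width: 0.0554
t24.48 pos [ 0.5501 -0.0184  0.2642] yaw 95.2 z [ 0.018 -0.005 -1.   ] w 0.0554 F [ 0.5   1.03 -0.07] q [-0.18  0.02  1.71 -0.    1.39 -1.84]
delta [ 9.243 -5.193  0.022] turn -0.11
```

```bash
python3 -m crank '[{"hand":55,"delta_pos":[0,-0.4,-0.2],"turn":0},{"hand":55,"delta_pos":[0,-1.0,-0.2],"turn":0},{"hand":55,"delta_pos":[0,-1.8,-0.2],"turn":0},{"hand":55,"delta_pos":[0,-2.6,-0.2],"turn":0},{"hand":55,"delta_pos":[0,-3.4,-0.2],"turn":0},{"hand":55,"delta_pos":[0,-4.2,-0.2],"turn":0},{"hand":55,"delta_pos":[0,-4.8,-0.2],"turn":0},{"hand":55,"delta_pos":[0,-5.0,-0.2],"turn":0}]' 20
python3 - <<'E'
from bench import *
import cv2
from h import *
c=capture("side"); np.savez("side13.npz",**c); crop(c,300,400,170,290,5,"pics/s13.png"); cv2.imwrite("pics/s13f.png",c["pixels"][:,:,::-1])
c=capture("top"); np.savez("top13.npz",**c); crop(c,280,430,200,300,5,"pics/t13.png")
E
```

```text
clock: 25.15
ee_pos: [0.4241, -0.0297, 0.2678]
eef_rot: [2.108, 2.307, 0.014]
ft_force: [-0.3, -0.2, 0.2]
width: 0.055
```

View pics/s13.png

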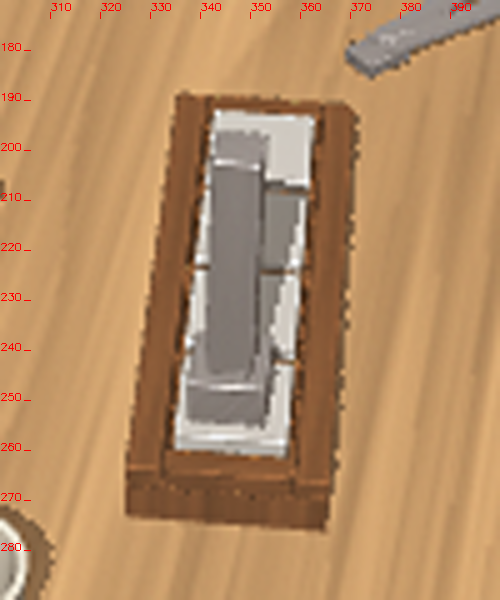

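View pics/s13f.png

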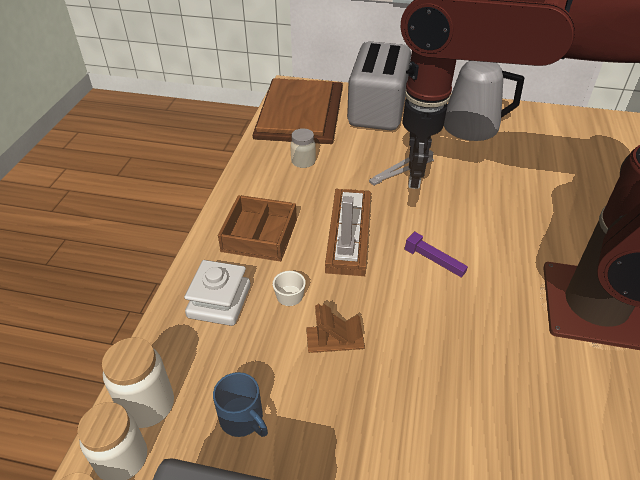

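View pics/t13.png

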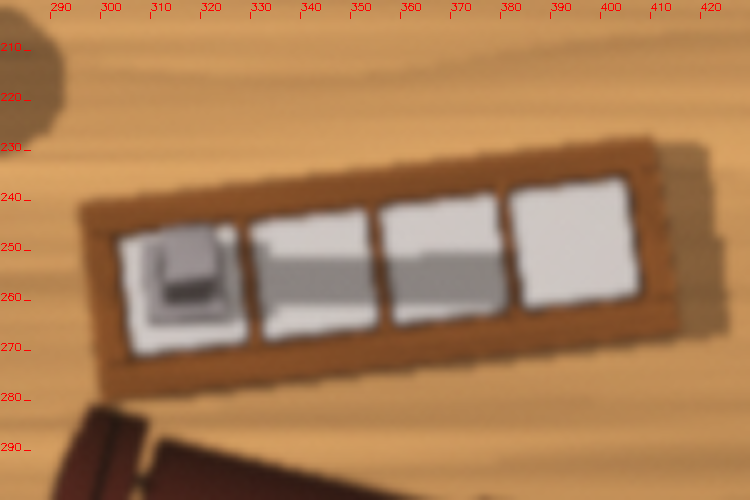

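```bash
python3 - <<'E'
from tilt import *
s=load("side13.npz");t=load("top13.npz")
a,b=onz(s,337,254,.038),onz(s,353,255.6,.038)
d=a-b;yw=np.arctan2(d[1],d[0]);m=((a+b)/2+.018*np.array([np.sin(yw),-np.cos(yw),0]))
print(np.linalg.norm(d),np.degrees(yw),m.round(4),"off spot1",np.linalg.norm(m[:2]-[.552,-.0183]))
x=np.array([np.cos(yw),np.sin(yw),0]);y=np.array([-np.sin(yw),np.cos(yw),0])
m[2]=.038
for sx in(-1,1):
  for sy in(-1,1): print(sx,sy,"top corner exp side",proj(s,m+.011*(sx*x+sy*y)+[0,0,.15]).round(1),"top",proj(t,m+.011*(sx*x+sy*y)+[0,0,.15]).round(1))
a0,b0=load("side0.npz")["pixels"].astype(int),s["pixels"].astype(int)
df=(abs(a0-b0).max(2)>40).astype(np.uint8)
n,l,st,c=cv2.connectedComponentsWithStats(df)
for q in st[1:]:
    if q[4]>25: print(q.tolist())
E
```

```text
0.0365082826528124 3.9812022264387483 [ 0.553  -0.0204  0.038 ] off spot1 0.0023133353827537043
-1 -1 top corner exp side [353.6 196.3] top [324.8 255.8]
-1 1 top corner exp side [352.6 203. ] top [313.9 256.7]
1 -1 top corner exp side [343.3 195.4] top [323.9 244.9]
1 1 top corner exp side [342.1 202. ] top [313.  245.8]
[400, 0, 240, 462, 34782]
[574, 135, 60, 75, 1489]
[336, 196, 25, 61, 869]
[608, 229, 20, 18, 116]
[616, 243, 24, 53, 434]
[555, 251, 4, 12, 30]
[608, 253, 25, 34, 295]
[301, 283, 60, 55, 1376]
[547, 288, 63, 107, 1772]
[601, 326, 9, 15, 26]
[532, 343, 108, 137, 10432]
```

The stem's top corners match an upright weight, the foot is about 2 mm from the plate's middle, and the bystanders have not moved. Handing in.

```bash
python3 -c "
from bench import *
print(hand_in())"
```

```text
the job is handed in; nothing more can be done
None
```

I handed the job in with the weight standing on the leftmost plate, which is the raised one. `hand_in()` gives no verdict, so I only have my own checks.

**What I did:**
- I took the weight out of the rest. It came out still leaning about 40°, so I brought it close to upright with a few quick up-and-down moves at a light grip.
- I stood it on the bare counter and let go. The pictures showed it upright about 0.8 s after release.
- I gripped it again at 60 N and touched plates 1 to 4 from left to right.
- I then went back to plate 1, pressed it down, let go and backed off.

**How I picked the plate:** Plate 1 started to carry load about 3–5 mm higher than the others. It then gave another 2 mm with no rise in force. Plates 2, 3 and 4 were rigid: the tool stopped at the same height each time (z = 0.1487 m), with the force jumping by about 11–13 N.

**Last checks:**
- **Position:** the foot is about 2 mm from the middle of plate 1.
- **Upright:** the top corners of the stem are where an upright weight would show them, to about 1 px in the side view and 2–3 px in the top view.
- **Plate level:** when pressed, plate 1 stopped at the same 0.1487 m as the rigid plates. After letting go I judged it only from the pictures.
- **Robot clear:** the wrist force is near zero and the gripper is clear of everything.
- **Bystanders:** in the side view, the bento box, ramekin and mug show no change from the first picture. The tongs are partly hidden behind the arm there, but the end I can see has not moved.
- **Time:** about 25 s of the 67 s allowed.

No check failed. The loosest figures were the early corner measurements of the leaning weight, where the two cameras disagreed by up to 5 mm, and the tilt estimates of the hanging weight, which differed by 2–6° between methods.

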